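Unload the die and load the dip rack

TASK

First clear out the two rejects, the brackets with a T-shaped cross-bar tag on the lug: slide the one that hangs on the bent rod back round the bend and off its free end, lift the other out of the open die, and put both into the scrap tray. Then lift the good brackets out of the die one by one, thread each over the rod's free end and slide it round the bend until all of it is on the straight run at the post, and leave them all hanging there, lug up. Do not shove the kettle lid or the grease tin about.

Things in the scene. Friction and masses are not known exactly. Their poses are not given: they have to be found in the camera images.
- bracket_a: Good bracket (2 or 3 are present, in the die), aluminium, 0.26 kg: foot 30 x 50 x 16 mm, round hub (dia 46, 30 mm long along x) with a 26 mm bore along x, its centre 38 mm up, and a grip lug 22 (x) x 20 (y) mm from 61 to 104 mm up. Origin: centre of the underside; z up through the lug. Hangs stably, lug up, on the rod
- bracket_b: Good bracket (2 or 3 are present, in the die), aluminium, 0.26 kg: foot 30 x 50 x 16 mm, round hub (dia 46, 30 mm long along x) with a 26 mm bore along x, its centre 38 mm up, and a grip lug 22 (x) x 20 (y) mm from 61 to 104 mm up. Origin: centre of the underside; z up through the lug. Hangs stably, lug up, on the rod
- bracket_c: Good bracket (2 or 3 are present, in the die), aluminium, 0.26 kg: foot 30 x 50 x 16 mm, round hub (dia 46, 30 mm long along x) with a 26 mm bore along x, its centre 38 mm up, and a grip lug 22 (x) x 20 (y) mm from 61 to 104 mm up. Origin: centre of the underside; z up through the lug. Hangs stably, lug up, on the rod
- bracket_a_bore (a point): centre of the bore of bracket_a, 38 mm above its underside; axes as the bracket's
- bracket_b_bore (a point): centre of the bore of bracket_b, 38 mm above its underside; axes as the bracket's
- bracket_c_bore (a point): centre of the bore of bracket_c, 38 mm above its underside; axes as the bracket's
- reject_rod: A reject, at the start hanging on the rod's straight run, the rod through its bore: same casting, sizes and frame as the good brackets, but a flat steel cross bar 46 (x) x 16 (y) x 6 mm lies on its lug as a tag (98 to 104 mm above the underside), so it looks like a T; the lug under the bar is 22 x 20 mm as well
- reject_die: A reject, at the start in one of the die pockets: same casting, sizes and frame as the good brackets, but a flat steel cross bar 46 (x) x 16 (y) x 6 mm lies on its lug as a tag (98 to 104 mm above the underside), so it looks like a T; the lug under the bar is 22 x 20 mm as well
- reject_rod_bore (a point): centre of the bore of reject_rod, 38 mm above its underside
- reject_die_bore (a point): centre of the bore of reject_die, 38 mm above its underside
- die: open lower die, fixed: dark steel block 240 (x) x 96 (y) x 42 mm high; four pockets 35 x 55 mm, 30 mm deep (floors 12 mm above the bench), in a row along x at -81, -27, 27, 81 mm. Brackets stand in them, their x along the die's x. Origin: centre of the underside
- rack: dip rack, fixed: base plate 120 x 100 x 14 mm, post (dia 24 mm, top 130 mm up) and a level round rod of 12 mm diameter, its axis 120 mm up. Origin: post axis at the bench. The rod runs from the post along +x to x = 127 mm, then bends 75 degrees at radius 100 mm towards +y, then runs straight for 35 mm to its free rounded end
- run_start (a point): where the straight run leaves the post's surface: rod axis, 12 mm from the post's axis; x along the run away from the post, z up. The run is 115 mm long to bend_start
- bend_start (a point): on the rod axis, where the straight run ends and the bend begins
- bend_centre (a point): centre of the bend's arc (radius 100 mm), at rod height; axes as the rack's
- rod_tip (a point): free end of the rod on its axis; axes as the rack's. There the rod points 75 degrees from the rack's x towards its y
- scrap_tray: loose grey open tray 150 (x) x 120 (y) x 35 mm high, walls and floor about 4 mm, 0.7 kg; may be pushed aside during the job. Origin: centre of the underside
- kettle_lid_0: bystander: spun kettle lid, diameter 101 mm, 53 mm high, lying behind the work
- grease_tin: bystander: yellow grease tin with a dark lid, diameter 72 mm, 77 mm high, behind the work
Not all that is in view belongs to the job. What is shaped like the reject_rod but red is not meant.

How it is judged (in metres and radians):
On the way, in this order (a step that is already met when the one before it is completed fails the run):
1. both rejects lie in the scrap tray while all good brackets are still in the die (x of reject_rod_bore in the frame of scrap_tray between -0.07 and 0.07 m and y of reject_rod_bore in the frame of scrap_tray between -0.055 and 0.055 m and z of each of reject_rod_bore, reject_die_bore in the frame of scrap_tray below 0.06 m and linear speed of each of reject_rod, reject_die below 0.03 m/s and x of reject_die_bore in the frame of scrap_tray between -0.07 and 0.07 m and y of reject_die_bore in the frame of scrap_tray between -0.055 and 0.055 m and angle between scrap_tray's own z axis and vertical below 0.1 rad and z of each of bracket_a, bracket_b, bracket_c in the frame of die below 0.03 m), for 0.2 s.
2. every good bracket is threaded on the rod and wholly on its straight run (x of bracket_a_bore in the frame of run_start between 0.005 and 0.108 m and y of bracket_a_bore in the frame of run_start between -0.014 and 0.014 m and z of bracket_a_bore in the frame of run_start between -0.02 and 0.014 m and angle between the x axis of each of bracket_a, bracket_b, bracket_c and the x axis of run_start, either way round below 0.35 rad and angle between each of bracket_a, bracket_b, bracket_c's own z axis and vertical below 0.6 rad and x of bracket_b_bore in the frame of run_start between 0.005 and 0.108 m and y of bracket_b_bore in the frame of run_start between -0.014 and 0.014 m and z of bracket_b_bore in the frame of run_start between -0.02 and 0.014 m and x of bracket_c_bore in the frame of run_start between 0.005 and 0.108 m and y of bracket_c_bore in the frame of run_start between -0.014 and 0.014 m and z of bracket_c_bore in the frame of run_start between -0.02 and 0.014 m), for 0.2 s.
At the end, for the whole second after the job is handed in: Both rejects at rest inside the tray (bore centres under 60 mm above its underside); every good bracket present at rest on the straight run, lug up within 0.6 rad: bore centre 5 to 108 mm from the post, 14 mm sideways, -20 to +14 mm in height from the rod axis, bore within 0.35 rad of the run (all of step 2 and x of reject_rod_bore in the frame of scrap_tray between -0.07 and 0.07 m and y of reject_rod_bore in the frame of scrap_tray between -0.055 and 0.055 m and z of each of reject_rod_bore, reject_die_bore in the frame of scrap_tray below 0.06 m and linear speed of each of reject_rod, reject_die, bracket_a, bracket_b, bracket_c below 0.03 m/s and x of reject_die_bore in the frame of scrap_tray between -0.07 and 0.07 m and y of reject_die_bore in the frame of scrap_tray between -0.055 and 0.055 m and angle between scrap_tray's own z axis and vertical below 0.1 rad); the robot touches nothing.
It fails at once if a bystander (kettle lid, grease tin) is shoved more than 3 cm (distance of any of kettle_lid_0, grease_tin from where it was at the start of the episode above 0.03 m).
Of bracket_a, bracket_b, bracket_c only 2 to 3 are there at a start; the rules pass over those that are not, and their reading is None.
At some moment in a run one of scrap_tray may be knocked a few centimetres aside while the robot is not near it.
It also fails if it takes over 208 s, if anything falls off the work surface, if the arm or the gripper's body presses on something with over 40 N, if the wrist force passes 120 N, or if a joint passes its speed limit or range.

ROBOT

A 6-joint arm with a two-finger parallel gripper is mounted at the origin on a cart in front of the work surface, level with it; the furniture and walls round the work are solid. World frame = base frame: x ahead of the robot, y to its left, z up, the work surface at z = 0. Lengths are in mm, angles in degrees, forces in N, time in s.
With the tool pointing down it reaches from about 350 to 925 mm from the base axis. Payload 6.4 kg.
Tool frame: the origin (TCP) lies midway between the tips of the shut fingers; the grasp point (between the pads) lies 19 mm behind it; z points along the fingers, y is the line along which they close (so a half turn about z gives the same grasp; the last joint's range is limited). The gripper opens to 94 mm and grips with 3 to 60 N. Pads are 16 mm wide; open, the fingers measure 119 mm over their backs; the gripper's body (75 mm by 177 mm) begins 78 mm behind the grasp point.
Start: joints at [-81.538, 14.043, 89.255, -0, 76.702, -9.975], TCP at [205.583, -616.643, 205.455] pointing down, gripper open.
Joint ranges: [-179.41, 179.41], [-58.25, 129.5], [7.25, 145.43], [-54.29, 234.29], [11.92, 165.04], [-157.13, 157.13]. Speed limits (degrees/s): [147.25, 147.25, 180, 180, 180, 180].

INTERFACE

Orientations are given as a 3x3 rotation matrix whose columns are the frame's x, y, z axes.
In Python, from rig import state, snapshot, camera_params, close_job, cut_out, mark_of gives the robot as it stands.
- The arm moves only by the shell command python3 -m pendant 'ROWS' [FORCE]. ROWS is JSON, a list of rows, each an object with "claw": the gripper's target within -1 to 1 (fully open at 1, half-way at 0, shut at -1); "offset": the shift along the tool's x, y, z in cm, a list of three; "delta_rot": the turn, a rotation vector about the tool's x, y, z in rad, a list of three. In form: [{"claw": claw, "offset": [dx, dy, dz], "delta_rot": [rx, ry, rz]}, ...]. A call has 1 to 5 rows; each row is the pose to reach, as a shift and turn from the pose commanded when the call began, along the tool's axes at that moment; what a row does not reach only later rows make up. A row lasts 1/12 s, in which the tool goes at most 41.7 mm and 7.16 degrees, less where a joint would pass 70% of its speed; a pose out of reach is approached as far as the arm can. A call with a gripper value outside its range is refused whole. The fingers move at their own pace and stop on an object; FORCE is the grip in N (left out, the last holds). Time passes only in rows, so rows that repeat a pose let the fingers close. It gives the time, the measured TCP pose, the force, the opening and the grip force at its end, in the units of the state.
- state(): the state, without advancing time (a new reading comes with each control period).
- snapshot(name): name is "scene" or "top"; returns the picture (480x640x3 uint8, blue, green, red); there is no depth.
- camera_params(name): a dict with "fx", "fy", "cx", "cy" (pixels), "view" (4x4, takes a point from world to camera coordinates). Camera axes: x right, y up, looking along -z (the intrinsics and any distortion apply to the point x, -y, -z); pixel columns grow to the right and rows downward; lengths in mm; the calibration is good to about 2 mm. A picture is of the moment at which its call begins. camera_params takes no time and is no camera call.
- close_job(): hands the job in; it is judged then, once.
Trained networks look in the newest picture that a camera, given by its name, has taken for a name from the list of things; names that differ only in an ending like _2 or _b are one class to them, and where a whole thing is asked for, a point or a joint stands for the part that bears it (a point fixed in the world has none). Each returns a list of dicts, best first, with "score" (0 to 1); they miss things now and then, are a little off and sometimes report something else, mostly with a low value. They report only what shows in the picture. A call takes as long as a camera call. They do not tell look-alikes from the thing itself.
- cut_out(camera, query): "pixels" (480x640 bool, what is visible of it).
- mark_of(camera, query): "point" ([x, y, z] in mm, in world coordinates, good to about 4 mm: a listed point, or the origin of a listed thing).
The state is a dict: "t": time; "joint_pos": joint angles; "dq": joint speeds; "tau": joint torques, N m; "tcp_pos": TCP position; "eef_rot": TCP orientation; "force": force on the tool from outside, world axes, zero at the start; "ft_torque": the same for the moment, N m; "opening": finger opening in mm; "grip_force": force on a finger pad.
Only numpy, scipy, OpenCV 4.12 (cv2) and the standard library are available. Lean on these libraries where they do the work, as an engineer would, in place of code of your own. Each camera call takes 0.05 s, during which the arm holds its last target. There are 200 camera calls.

## Working session

There is one attempt and no reset: what is moved stays moved. The work goes in short steps, Python scripts to look and compute and a shell command to move; the robot and the scene stay as the last step left them, time stands still between calls to the robot, and variables do not carry over. Pictures are saved under pics/ and viewed, at most 14 in all, crops included, and the job is handed in when it is done.

```bash
ls; mkdir -p pics
cat > h.py <<'E'
import numpy as np, cv2
from rig import *
def snap(c,n):
    im=snapshot(c); cv2.imwrite(f'pics/{n}.png',im); return im
def proj(c,p):
    k=camera_params(c); q=np.array(k['view'])@np.r_[p,1]
    return k['fx']*q[0]/-q[2]+k['cx'], k['fy']*-q[1]/-q[2]+k['cy']
def ray(c,u,v,z):
    k=camera_params(c); V=np.array(k['view']); R=V[:3,:3]; o=-R.T@V[:3,3]
    d=R.T@np.array([(u-k['cx'])/k['fx'],-(v-k['cy'])/k['fy'],-1]); return o+d*(z-o[2])/d[2]
E
python3 - <<'E'
from h import *
s=state(); print(s)
for c in('top','scene'):
    print({k:v for k,v in camera_params(c).items()})
    snap(c,c+'0')
    for q in ['rack','rod_tip','run_start','bend_start','bend_centre','die','scrap_tray','reject_rod','reject_die','bracket_a','kettle_lid_0','grease_tin']:
        print(c,q,[(np.round(m['point']).tolist(),round(m['score'],2)) for m in mark_of(c,q)])
E
```

```text
pics
{'t': 0.0, 'joint_pos': array([-8.15369601e+01,  1.40833695e+01,  8.93246483e+01,  8.25735827e-04,
        7.67015148e+01, -9.97583870e+00]), 'dq': array([ 0.11977149,  0.02031564, -0.00785507,  0.01226184,  0.002547  ,
        0.00974232]), 'tau': array([-7.40090468e-05, -4.15840816e+01, -3.14596975e+01,  6.84405444e-02,
        3.32518865e-02, -1.36153635e-04]), 'tcp_pos': array([ 205.50298388, -616.025539  ,  204.35620011]), 'eef_rot': array([[ 9.48662705e-01,  3.16289424e-01, -2.67475401e-04],
       [ 3.16289349e-01, -9.48660879e-01,  1.89295091e-03],
       [ 3.44976905e-04, -1.88037155e-03, -9.99998173e-01]]), 'force': array([ 0.0072682 ,  0.57810873, -0.74116359]), 'ft_torque': array([-0.0315389 , -0.01341291,  0.01087744]), 'grip_force': 0.0, 'opening': 94.19681434659852}
{'fx': 534.9284493729182, 'fy': 534.9284493729182, 'cx': 325.4846471104646, 'cy': 241.84810518087812, 'view': array([[-9.93457755e-04, -9.99881031e-01,  1.53927613e-02,
         9.79393182e+00],
       [ 9.90302560e-01,  1.15471699e-03,  1.38922662e-01,
        -5.92461253e+02],
       [-1.38923908e-01
[... 1485 characters left out ...]
, 0.25)]
scene run_start [([627.0, -240.0, 122.0], 0.96)]
scene bend_start [([643.0, -126.0, 118.0], 0.69), ([638.0, 156.0, 48.0], 0.21)]
scene bend_centre [([544.0, -111.0, 121.0], 0.63)]
scene die [([564.0, 160.0, -4.0], 0.57), ([631.0, -217.0, 73.0], 0.22)]
scene scrap_tray [([432.0, -153.0, -0.0], 0.64)]
scene reject_rod [([404.0, 42.0, -1.0], 0.95), ([632.0, -216.0, 72.0], 0.84)]
scene reject_die [([644.0, 156.0, 10.0], 0.88), ([627.0, -241.0, 122.0], 0.44)]
scene bracket_a [([589.0, 160.0, 15.0], 0.9), ([484.0, 171.0, 10.0], 0.89), ([635.0, -217.0, 76.0], 0.32)]
scene kettle_lid_0 [([787.0, 31.0, 0.0], 0.68)]
scene grease_tin [([484.0, 166.0, 50.0], 0.63), ([747.0, 276.0, -1.0], 0.57)]
```

View pics/top0.png

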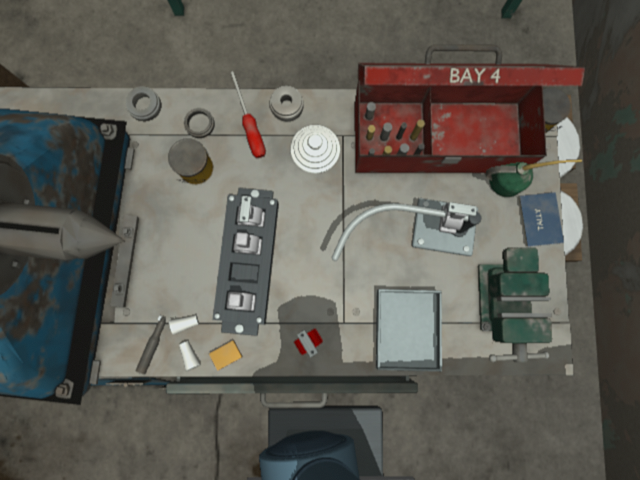

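View pics/scene0.png

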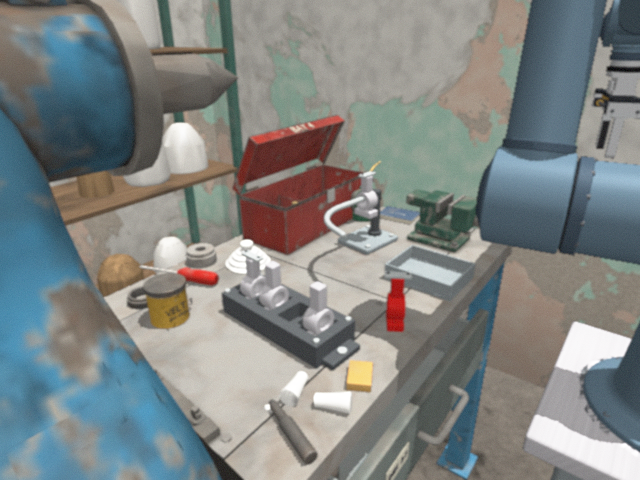

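The top view shows three T-shaped pieces. The grey one at (460,215) hangs on the rod at the post, which fits reject_rod. The grey one at (250,212) stands in the end pocket of the die, which fits reject_die. The red one at (308,343) lies loose on the bench and is the decoy. The two plain brackets in the die, at (246,242) and (239,300), are the good ones. I'll confirm this in one enlarged crop with the model overlaid.

```bash
cat >> h.py <<'E'
RK=dict(p=np.array([625.,-252.]),th=81.3)
def rackpt(x,y):
    t=np.radians(RK['th']); c,s=np.cos(t),np.sin(t); return RK['p']+np.array([c*x-s*y,s*x+c*y])
def rodpt(s):  # s from post axis along rod -> xy, tangent deg
    if s<127: return rackpt(s,0),RK['th']
    a=(s-127)/100
    if a<np.radians(75): return rackpt(127+100*np.sin(a),100-100*np.cos(a)),RK['th']+np.degrees(a)
    A=np.radians(75); l=s-127-100*A
    return rackpt(127+100*np.sin(A)+l*np.cos(A),100-100*np.cos(A)+l*np.sin(A)),RK['th']+75
TIP=127+100*np.radians(75)+35
E
python3 - <<'E'
from h import *
out=[]
for c,b in(('top',(315,180,495,280)),('scene',(310,160,410,260))):
    im=cv2.imread(f'pics/{c}0.png'); x0,y0,x1,y1=b; k=4 if c=='top' else 4
    cr=cv2.resize(im[y0:y1,x0:x1],None,fx=k,fy=k,interpolation=cv2.INTER_CUBIC)
    for s in np.arange(12,TIP+1,8):
        p,_=rodpt(s); u,v=proj(c,np.r_[p,120]); cv2.circle(cr,(int((u-x0+.5)*k),int((v-y0+.5)*k)),2,(0,0,255),-1)
    out.append(cr)
d=cv2.imread('pics/top0.png')[185:315,205:345]
d=cv2.resize(d,None,fx=3,fy=3,interpolation=cv2.INTER_CUBIC)
cv2.imwrite('pics/o1.png',out[0][:, :])
w=np.zeros((400,800,3),np.uint8); w[:390,:420][:d.shape[0],:d.shape[1]]=d; w[:400,420:800]=out[1][:400,:380]
cv2.imwrite('pics/o2.png',w)
E
```

```text
(no output)
```

View pics/o1.png

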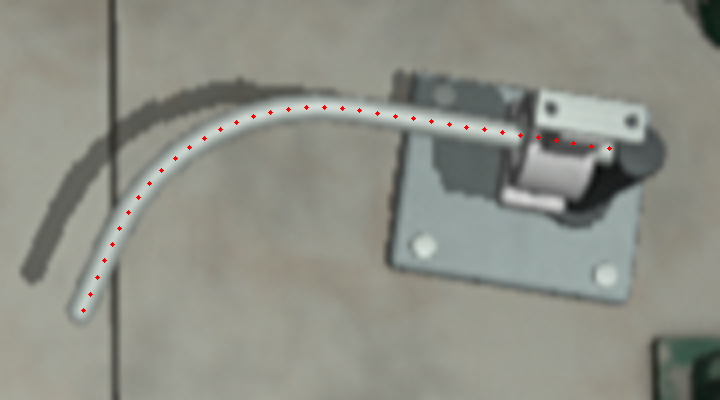

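View pics/o2.png

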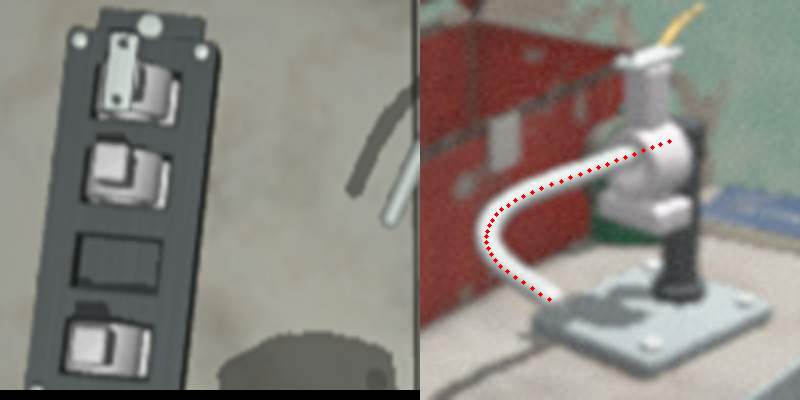

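Confirmed: the grey T pieces on the rod (463,207) and in the top die pocket (246,210) are the rejects. Pockets 2 and 4 hold the two good brackets, and pocket 3 is empty. The rod model lies on the rod to about 2 mm. Next I'll work out targets.

```bash
cat >> h.py <<'E'
def to(x,y,z,yaw):  # needed rows values from present pose (offset cm in tool axes, rotz rad), tool pointing down
    s=state(); R=s['eef_rot']; d=(R.T@(np.array([x,y,z])-s['tcp_pos']))/10
    y0=np.degrees(np.arctan2(R[1,0],R[0,0])); dy=(yaw-y0+180)%360-180
    t=np.radians(dy); print('tcp',s['tcp_pos'].round(1),'yaw',round(y0,1),'open',round(s['opening'],1),'-> off cm',d.round(2),'rz',round(-t,3))
E
python3 - <<'E'
from h import *
print('rejrod',ray('top',463,207.5,179), 'runyaw',RK['th'])
for n,u,v in(('rejdie',245.7,210),('good1',241.7,239.3),('good2',235,300)): print(n,ray('top',u,v,116))
im=cv2.imread('pics/top0.png')
for q in('die','scrap_tray'):
    r=cut_out('top',q); m=r[0]['pixels'].astype(np.uint8); c=max(cv2.findContours(m,0,1)[0],key=cv2.contourArea)
    b=cv2.boxPoints(cv2.minAreaRect(c)); print(q,r[0]['score'],[ray('top',u,v,40)[:2].round().tolist() for u,v in b])
for s in(35,60,127,160,200,258,293,330): print(s,rodpt(s))
p,_=rodpt(35); to(*p,260,81.3)
E
```

```text
rejrod [ 631.23765637 -217.39328105  179.        ] runyaw 81.3
rejdie [638.90709375 152.60807313 116.        ]
good1 [586.33758912 158.6040628  116.        ]
good2 [479.9930591  167.98955321 116.        ]
die 0.81 [[426.0, 223.0], [702.0, 201.0], [691.0, 97.0], [415.0, 122.0]]
scrap_tray 0.96 [[503.0, -84.0], [503.0, -210.0], [353.0, -206.0], [354.0, -81.0]]
35 (array([ 630.29412871, -217.40271396]), 81.3)
60 (array([ 634.07564921, -192.69036679]), 81.3)
127 (array([ 644.21012417, -126.46127638]), np.float64(81.3))
160 (array([643.77794424, -93.61365317]), np.float64(100.20760723931716))
200 (array([629.10789442, -56.68710773]), np.float64(123.1259190445501))
258 (array([585.46366661, -19.7286172 ]), 156.3)
293 (array([553.41547585,  -5.66044502]), 156.3)
330 (array([519.53595989,   9.21162272]), 156.3)
tcp [ 205.6 -616.6  205.4] yaw 18.4 open 93.9 -> off cm [ 52.92 -24.45  -5.45] rz -1.097
```

```bash
python3 -m pendant '[{"claw":0.2,"offset":[0,0,-5.5],"delta_rot":[0,0,0]},{"claw":0.2,"offset":[0,0,-5.5],"delta_rot":[0,0,0]}]' 40
python3 -m pendant '[{"claw":0.2,"offset":[4,-1.9,0],"delta_rot":[0,0,0]},{"claw":0.2,"offset":[8,-3.7,0],"delta_rot":[0,0,0]},{"claw":0.2,"offset":[12,-5.5,0],"delta_rot":[0,0,0]},{"claw":0.2,"offset":[16,-7.4,0],"delta_rot":[0,0,0]},{"claw":0.2,"offset":[17.6,-8.15,0],"delta_rot":[0,0,0]}]' >/dev/null
python3 -m pendant '[{"claw":0.2,"offset":[4,-1.9,0],"delta_rot":[0,0,0]},{"claw":0.2,"offset":[8,-3.7,0],"delta_rot":[0,0,0]},{"claw":0.2,"offset":[12,-5.5,0],"delta_rot":[0,0,0]},{"claw":0.2,"offset":[16,-7.4,0],"delta_rot":[0,0,0]},{"claw":0.2,"offset":[17.6,-8.15,0],"delta_rot":[0,0,0]}]' >/dev/null
python3 -m pendant '[{"claw":0.2,"offset":[4,-1.9,0],"delta_rot":[0,0,0]},{"claw":0.2,"offset":[8,-3.7,0],"delta_rot":[0,0,0]},{"claw":0.2,"offset":[12,-5.5,0],"delta_rot":[0,0,0]},{"claw":0.2,"offset":[16,-7.4,0],"delta_rot":[0,0,0]},{"claw":0.2,"offset":[17.6,-8.15,0],"delta_rot":[0,0,0]}]' >/dev/null
python3 -m pendant '[{"claw":0.2,"offset":[0,0,0],"delta_rot":[0,0,-0.55]},{"claw":0.2,"offset":[0,0,0],"delta_rot":[0,0,-0.55]},{"claw":0.2,"offset":[0,0,0],"delta_rot":[0,0,-0.55]},{"claw":0.2,"offset":[0,0,0],"delta_rot":[0,0,-0.55]},{"claw":0.2,"offset":[0,0,0],"delta_rot":[0,0,-0.55]}]' >/dev/null
python3 -m pendant '[{"claw":0.2,"offset":[0,0,0],"delta_rot":[0,0,-0.55]},{"claw":0.2,"offset":[0,0,0],"delta_rot":[0,0,-0.55]},{"claw":0.2,"offset":[0,0,0],"delta_rot":[0,0,-0.55]},{"claw":0.2,"offset":[0,0,0],"delta_rot":[0,0,-0.55]},{"claw":0.2,"offset":[0,0,0],"delta_rot":[0,0,-0.55]}]'
python3 -c "
from h import *
to(631,-217.4,141,81.3)"
```

```text
t: 1.57
tcp_pos: [205.8, -618.0, 264.5]
eef_rot: [[0.949, 0.316, 0.001], [0.316, -0.949, -0.005], [-0.001, 0.005, -1.0]]
force: [-0.5, -1.1, 1.7]
opening: 84.4
grip_force: 0.0
t: 3.65
tcp_pos: [629.6, -217.9, 261.0]
eef_rot: [[0.143, 0.99, 0.001], [0.99, -0.143, -0.001], [-0.001, 0.002, -1.0]]
force: [0.1, 0.1, 0.4]
opening: 56.4
grip_force: 0.0
tcp [ 629.6 -217.9  261. ] yaw 81.8 open 56.4 -> off cm [ 0.08  0.12 12.  ] rz 0.008
```

```bash
python3 -m pendant '[{"claw":0.2,"offset":[0.1,0.1,4],"delta_rot":[0,0,0]},{"claw":0.2,"offset":[0.1,0.1,7],"delta_rot":[0,0,0]},{"claw":0.2,"offset":[0.1,0.1,9.5],"delta_rot":[0,0,0]},{"claw":0.2,"offset":[0.1,0.1,11],"delta_rot":[0,0,0]},{"claw":0.2,"offset":[0.1,0.1,11.9],"delta_rot":[0,0,0]}]'
python3 -c "
from h import *
im=snap('scene','s1'); cv2.imwrite('pics/s1c.png',cv2.resize(im[100:280,270:470],None,fx=3,fy=3))
to(631,-217.4,141,81.3)"
```

```text
t: 4.07
tcp_pos: [629.6, -216.5, 139.3]
eef_rot: [[0.148, 0.989, -0.002], [0.989, -0.148, 0.001], [0.001, -0.002, -1.0]]
force: [-0.1, 0.7, 0.2]
opening: 56.3
grip_force: 0.0
tcp [ 629.3 -216.4  138.6] yaw 81.5 open 56.3 -> off cm [-0.08  0.19 -0.24] rz 0.003
```

View pics/s1c.png

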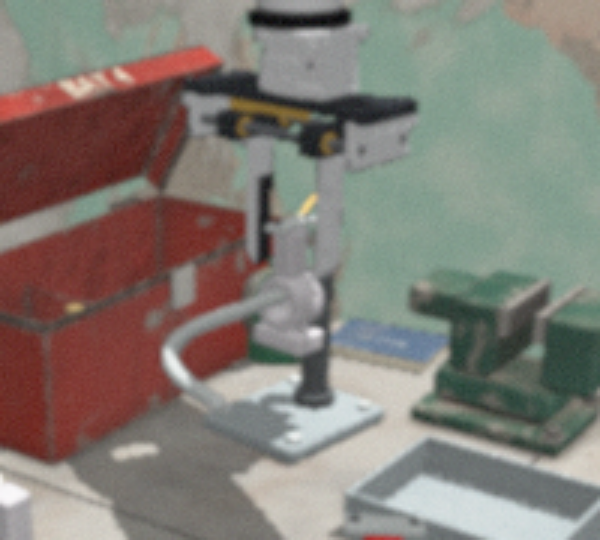

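The fingers straddle the lug on the rod, at about (290,235) in the crop. Now I'll close.

```bash
python3 -m pendant '[{"claw":-1,"offset":[0,0.1,-0.2],"delta_rot":[0,0,0]},{"claw":-1,"offset":[0,0.1,-0.2],"delta_rot":[0,0,0]},{"claw":-1,"offset":[0,0.1,-0.2],"delta_rot":[0,0,0]},{"claw":-1,"offset":[0,0.1,-0.2],"delta_rot":[0,0,0]},{"claw":-1,"offset":[0,0.1,-0.2],"delta_rot":[0,0,0]}]' 40
python3 -m pendant '[{"claw":-1,"offset":[0,0,0],"delta_rot":[0,0,0]},{"claw":-1,"offset":[0,0,0],"delta_rot":[0,0,0]},{"claw":-1,"offset":[0,0,0],"delta_rot":[0,0,0]},{"claw":-1,"offset":[0,0,0],"delta_rot":[0,0,0]},{"claw":-1,"offset":[0,0,0],"delta_rot":[0,0,0]}]'
```

```text
t: 4.53
tcp_pos: [631.9, -217.3, 144.8]
eef_rot: [[0.148, 0.989, 0.002], [0.989, -0.148, -0.001], [-0.001, 0.002, -1.0]]
force: [0.0, -1.2, -0.7]
opening: 26.2
grip_force: 0.0
t: 4.95
tcp_pos: [631.5, -217.2, 144.1]
eef_rot: [[0.148, 0.989, 0.001], [0.989, -0.148, -0.0], [-0.0, 0.001, -1.0]]
force: [-1.4, 0.5, 4.4]
opening: 20.1
grip_force: 40.0
```

```bash
python3 -m pendant '[{"claw":-1,"offset":[0,0,-0.35],"delta_rot":[0,0,0]},{"claw":-1,"offset":[0,0,-0.7],"delta_rot":[0,0,0]},{"claw":-1,"offset":[0,0,-0.7],"delta_rot":[0,0,0]}]' | grep -E "pos|force"
python3 -m pendant '[{"claw":-1,"offset":[1.8,0,0],"delta_rot":[0,0,0]},{"claw":-1,"offset":[3.7,0,0],"delta_rot":[0,0,0]},{"claw":-1,"offset":[5.5,0,0],"delta_rot":[0,0,0]},{"claw":-1,"offset":[7.4,0,0],"delta_rot":[0,0,0]},{"claw":-1,"offset":[9.2,0,0],"delta_rot":[0,0,0]}]'| grep -E "pos|force"
python3 -m pendant '[{"claw":-1,"offset":[1.09,-0.06,0],"delta_rot":[0,0,-0.109]},{"claw":-1,"offset":[2.16,-0.24,0],"delta_rot":[0,0,-0.218]},{"claw":-1,"offset":[3.21,-0.53,0],"delta_rot":[0,0,-0.327]},{"claw":-1,"offset":[4.23,-0.94,0],"delta_rot":[0,0,-0.436]},{"claw":-1,"offset":[5.19,-1.45,0],"delta_rot":[0,0,-0.545]}]'
python3 -c "
from h import *
p,y=rodpt(127+100*np.radians(31.25)); print(p,y); to(*p,151,y)"
```

```text
tcp_pos: [631.2, -216.9, 150.3]
force: [0.7, 0.2, -2.2]
grip_force: 40.0
tcp_pos: [644.6, -124.9, 149.7]
force: [-0.7, 0.4, -1.9]
grip_force: 40.0
t: 6.03
tcp_pos: [637.9, -71.8, 149.7]
eef_rot: [[-0.391, 0.92, -0.001], [0.92, 0.391, 0.0], [0.001, -0.001, -1.0]]
force: [0.1, -0.9, -2.4]
opening: 19.4
grip_force: 40.0
[637.71525814 -72.986242  ] 112.55
tcp [637.9 -71.8 149.7] yaw 113.0 open 19.4 -> off cm [-0.1  -0.06 -0.13] rz 0.008
```

```bash
python3 -m pendant '[{"claw":-1,"offset":[1.09,-0.06,0],"delta_rot":[0,0,-0.109]},{"claw":-1,"offset":[2.16,-0.24,0],"delta_rot":[0,0,-0.218]},{"claw":-1,"offset":[3.21,-0.53,0],"delta_rot":[0,0,-0.327]},{"claw":-1,"offset":[4.23,-0.94,0],"delta_rot":[0,0,-0.436]},{"claw":-1,"offset":[5.19,-1.45,0],"delta_rot":[0,0,-0.545]}]' | grep -E "pos|force"
python3 -m pendant '[{"claw":-1,"offset":[1.09,-0.06,0],"delta_rot":[0,0,-0.109]},{"claw":-1,"offset":[2.16,-0.24,0],"delta_rot":[0,0,-0.218]},{"claw":-1,"offset":[4.12,-0.67,0],"delta_rot":[0,0,-0.218]},{"claw":-1,"offset":[6.07,-1.1,0],"delta_rot":[0,0,-0.218]},{"claw":-1,"offset":[9,-1.75,0],"delta_rot":[0,0,-0.218]}]'
python3 -c "
from h import *
to(428,-125,151,180)
print([(np.round(m['point']).tolist(),round(m['score'],2)) for c in ('top','scene') if snap(c,'t_'+c) is not None for m in mark_of(c,'scrap_tray')])"
```

```text
tcp_pos: [604.2, -29.6, 149.7]
force: [0.3, -0.8, -2.7]
grip_force: 40.0
t: 6.87
tcp_pos: [521.7, 8.5, 150.2]
eef_rot: [[-0.916, 0.401, 0.0], [0.401, 0.916, -0.0], [-0.0, 0.0, -1.0]]
force: [-0.5, 0.2, -2.7]
opening: 19.3
grip_force: 40.0
tcp [521.7   8.5 150.2] yaw 156.4 open 19.3 -> off cm [  3.23 -15.98  -0.09] rz -0.413
[([428.0, -147.0, 0.0], 0.69), ([433.0, -151.0, 1.0], 0.88)]
```

```bash
python3 -m pendant '[{"claw":-1,"offset":[-0.2,-3.5,0],"delta_rot":[0,0,-0.1]},{"claw":-1,"offset":[-0.4,-7,0],"delta_rot":[0,0,-0.2]},{"claw":-1,"offset":[-0.6,-10.5,0],"delta_rot":[0,0,-0.3]},{"claw":-1,"offset":[-0.8,-14,0],"delta_rot":[0,0,-0.412]},{"claw":-1,"offset":[-0.95,-16.5,0],"delta_rot":[0,0,-0.412]}]' | grep -E "pos|force"
python3 -m pendant '[{"claw":-1,"offset":[0,0,0],"delta_rot":[0,0,0]},{"claw":-1,"offset":[0,0,2.5],"delta_rot":[0,0,0]},{"claw":-1,"offset":[0,0,5],"delta_rot":[0,0,0]},{"claw":-1,"offset":[0,0,6.8],"delta_rot":[0,0,0]},{"claw":-1,"offset":[0,0,7],"delta_rot":[0,0,0]}]'
python3 -m pendant '[{"claw":-1,"offset":[0,0,0.3],"delta_rot":[0,0,0]},{"claw":-1,"offset":[0,0,0.6],"delta_rot":[0,0,0]},{"claw":-1,"offset":[0,0,0.6],"delta_rot":[0,0,0]}]'
python3 -c "
from h import *
to(464,-147,73,180)"
```

```text
tcp_pos: [464.6, -149.5, 151.0]
force: [-0.3, 0.0, -1.7]
grip_force: 40.0
t: 7.9
tcp_pos: [462.8, -145.2, 77.0]
eef_rot: [[-1.0, 0.0, -0.006], [0.0, 1.0, 0.004], [0.006, 0.004, -1.0]]
force: [-1.3, 1.0, -2.9]
opening: 19.7
grip_force: 40.0
t: 8.15
tcp_pos: [465.5, -146.7, 75.3]
eef_rot: [[-1.0, -0.0, 0.002], [-0.0, 1.0, -0.001], [-0.002, -0.001, -1.0]]
force: [0.7, 0.3, -2.1]
opening: 19.9
grip_force: 40.0
tcp [ 465.5 -146.7   75.3] yaw -180.0 open 19.9 -> off cm [ 0.15 -0.03  0.23] rz 0.0
```

```bash
python3 -m pendant '[{"claw":-1,"offset":[0,0,0.15],"delta_rot":[0,0,0]},{"claw":-1,"offset":[0,0,0.25],"delta_rot":[0,0,0]},{"claw":-1,"offset":[0,0,0.25],"delta_rot":[0,0,0]}]' | grep -E "pos|force"
python3 -m pendant '[{"claw":0.2,"offset":[0,0,0],"delta_rot":[0,0,0]},{"claw":0.2,"offset":[0,0,0],"delta_rot":[0,0,0]},{"claw":0.2,"offset":[0,0,0],"delta_rot":[0,0,0]},{"claw":0.2,"offset":[0,0,0],"delta_rot":[0,0,0]},{"claw":0.2,"offset":[0,0,0],"delta_rot":[0,0,0]}]' | grep -E "pos|force|open"
python3 -m pendant '[{"claw":0.2,"offset":[0,0,-2],"delta_rot":[0,0,0]},{"claw":0.2,"offset":[0,0,-6],"delta_rot":[0,0,0]},{"claw":0.2,"offset":[0,0,-10],"delta_rot":[0,0,0]},{"claw":0.2,"offset":[0,0,-13],"delta_rot":[0,0,0]},{"claw":0.2,"offset":[0,0,-13],"delta_rot":[0,0,0]}]' | grep -E "pos|force|open"
python3 -c "
from h import *
to(643,154,200,175)"
```

```text
tcp_pos: [465.5, -146.9, 73.2]
force: [0.2, 1.0, 1.4]
grip_force: 40.0
tcp_pos: [464.5, -146.4, 71.9]
force: [0.1, 0.3, 0.6]
opening: 49.6
grip_force: 0.0
tcp_pos: [468.1, -148.5, 209.5]
force: [0.3, -0.7, 1.0]
opening: 56.4
grip_force: 0.0
tcp [ 468.1 -148.5  209.5] yaw -180.0 open 56.4 -> off cm [-17.49  30.25   0.94] rz 0.088
```

```bash
python3 -m pendant '[{"claw":0.2,"offset":[-1.75,3,0],"delta_rot":[0,0,0]},{"claw":0.2,"offset":[-3.8,6.6,0],"delta_rot":[0,0,0]},{"claw":0.2,"offset":[-5.8,10,0],"delta_rot":[0,0,0]},{"claw":0.2,"offset":[-7.8,13.5,0],"delta_rot":[0,0,0]},{"claw":0.2,"offset":[-8.7,15.1,0],"delta_rot":[0,0,0]}]' >/dev/null
python3 -m pendant '[{"claw":0.2,"offset":[-2,3.5,0],"delta_rot":[0,0,0]},{"claw":0.2,"offset":[-4,7,0],"delta_rot":[0,0,0]},{"claw":0.2,"offset":[-6,10.5,0],"delta_rot":[0,0,0]},{"claw":0.2,"offset":[-8,14,0],"delta_rot":[0,0,0.088]},{"claw":0.2,"offset":[-8.8,15.1,0],"delta_rot":[0,0,0.088]}]' >/dev/null
python3 -m pendant '[{"claw":0.2,"offset":[0,0,0],"delta_rot":[0,0,0]},{"claw":0.2,"offset":[0,0,0],"delta_rot":[0,0,0]}]' | grep -E "pos|force|open"
python3 -c "
from h import *
to(643,154,80,175)"
```

```text
tcp_pos: [639.0, 155.9, 200.6]
force: [-0.1, -0.4, 0.0]
opening: 56.4
grip_force: 0.0
tcp [639.  155.9 200.6] yaw 175.1 open 56.4 -> off cm [-0.44 -0.15 12.06] rz 0.001
```

```bash
python3 -m pendant '[{"claw":0.2,"offset":[-0.3,-0.1,3],"delta_rot":[0,0,0]},{"claw":0.2,"offset":[-0.3,-0.1,6],"delta_rot":[0,0,0]},{"claw":0.2,"offset":[-0.3,-0.1,9],"delta_rot":[0,0,0]},{"claw":0.2,"offset":[-0.3,-0.1,11],"delta_rot":[0,0,0]},{"claw":0.2,"offset":[-0.3,-0.1,11.9],"delta_rot":[0,0,0]}]' | grep -E "pos|force|open"
python3 -m pendant '[{"claw":-1,"offset":[0,0,0],"delta_rot":[0,0,0]},{"claw":-1,"offset":[0,0,0],"delta_rot":[0,0,0]},{"claw":-1,"offset":[0,0,0],"delta_rot":[0,0,0]},{"claw":-1,"offset":[0,0,0],"delta_rot":[0,0,0]},{"claw":-1,"offset":[0,0,0],"delta_rot":[0,0,0]}]' 40 >/dev/null
python3 -m pendant '[{"claw":-1,"offset":[0,0,0],"delta_rot":[0,0,0]},{"claw":-1,"offset":[0,0,0],"delta_rot":[0,0,0]},{"claw":-1,"offset":[0,0,0],"delta_rot":[0,0,0]},{"claw":-1,"offset":[0,0,0],"delta_rot":[0,0,0]},{"claw":-1,"offset":[0,0,0],"delta_rot":[0,0,0]}]'
python3 -m pendant '[{"claw":-1,"offset":[0,0,-2],"delta_rot":[0,0,0]},{"claw":-1,"offset":[0,0,-4],"delta_rot":[0,0,0]},{"claw":-1,"offset":[0,0,-7],"delta_rot":[0,0,0]},{"claw":-1,"offset":[0,0,-10],"delta_rot":[0,0,0]},{"claw":-1,"offset":[0,0,-12.5],"delta_rot":[0,0,0]}]' | grep -E "pos|force|open"
python3 -c "
from h import *
to(396,-147,205,180)
print([(np.round(m['point']).tolist(),round(m['score'],2)) for c in ('top','scene') if snap(c,'u_'+c) is not None for q in ('scrap_tray','reject_rod','bracket_a') for m in mark_of(c,q)])"
```

```text
tcp_pos: [639.2, 152.5, 78.8]
force: [-0.5, -0.9, 0.1]
opening: 56.5
grip_force: 0.0
t: 11.48
tcp_pos: [643.2, 154.4, 84.2]
eef_rot: [[-0.996, 0.088, 0.002], [0.088, 0.996, 0.0], [-0.002, 0.0, -1.0]]
force: [-0.2, -0.6, 5.2]
opening: 19.7
grip_force: 40.0
tcp_pos: [641.9, 154.5, 208.7]
force: [0.4, 0.2, -2.5]
opening: 19.8
grip_force: 40.0
tcp [641.9 154.5 208.7] yaw 175.0 open 19.8 -> off cm [ 21.85 -32.18   0.39] rz -0.088
[([427.0, -148.0, -0.0], 0.69), ([479.0, 172.0, 52.0], 0.55), ([411.0, 43.0, 1.0], 0.96), ([483.0, 174.0, 15.0], 0.58), ([588.0, 156.0, 12.0], 0.43), ([430.0, -152.0, 2.0], 0.98), ([556.0, -7.0, 118.0], 0.68), ([406.0, 40.0, -4.0], 0.58), ([468.0, -146.0, 3.0], 0.57), ([484.0, 168.0, 11.0], 0.56), ([482.0, 169.0, 10.0], 0.83), ([585.0, 160.0, 13.0], 0.78)]
```

```bash
python3 -m pendant '[{"claw":-1,"offset":[1.8,-2.7,-0.5],"delta_rot":[0,0,0]},{"claw":-1,"offset":[4,-6,-1],"delta_rot":[0,0,0]},{"claw":-1,"offset":[6.2,-9.1,-1],"delta_rot":[0,0,0]},{"claw":-1,"offset":[8.4,-12.4,-1],"delta_rot":[0,0,0]},{"claw":-1,"offset":[10.9,-16.1,-1],"delta_rot":[0,0,0]}]' >/dev/null
python3 -m pendant '[{"claw":-1,"offset":[2.3,-3.4,0],"delta_rot":[0,0,0]},{"claw":-1,"offset":[4.6,-6.8,0],"delta_rot":[0,0,0]},{"claw":-1,"offset":[6.9,-10.2,0],"delta_rot":[0,0,0]},{"claw":-1,"offset":[9.2,-13.6,0],"delta_rot":[0,0,-0.088]},{"claw":-1,"offset":[10.9,-16.1,0],"delta_rot":[0,0,-0.088]}]' >/dev/null
python3 -m pendant '[{"claw":-1,"offset":[0,0,3],"delta_rot":[0,0,0]},{"claw":-1,"offset":[0,0,6],"delta_rot":[0,0,0]},{"claw":-1,"offset":[0,0,9],"delta_rot":[0,0,0]},{"claw":-1,"offset":[0,0,12],"delta_rot":[0,0,0]},{"claw":-1,"offset":[0,0,12],"delta_rot":[0,0,0]}]' | grep -E "pos|force"
python3 -c "
from h import *
to(396,-147,76,180)"
```

```text
tcp_pos: [394.0, -141.7, 91.3]
force: [-0.9, 0.4, -3.1]
grip_force: 40.0
tcp [ 394.  -141.7   91.3] yaw 180.0 open 19.4 -> off cm [-0.22 -0.54  1.52] rz -0.0
```

```bash
python3 -m pendant '[{"claw":-1,"offset":[-0.1,-0.2,0.7],"delta_rot":[0,0,0]},{"claw":-1,"offset":[-0.1,-0.3,1.2],"delta_rot":[0,0,0]},{"claw":-1,"offset":[-0.1,-0.3,1.4],"delta_rot":[0,0,0]},{"claw":-1,"offset":[-0.1,-0.3,1.5],"delta_rot":[0,0,0]},{"claw":-1,"offset":[-0.1,-0.3,1.6],"delta_rot":[0,0,0]}]' | grep -E "pos|force"
python3 -m pendant '[{"claw":-1,"offset":[0,0,0.1],"delta_rot":[0,0,0]},{"claw":-1,"offset":[0,0,0.1],"delta_rot":[0,0,0]}]' | grep -E "pos|force"
```

```text
tcp_pos: [400.7, -148.5, 83.0]
force: [-0.5, 0.6, -1.8]
grip_force: 40.0
tcp_pos: [400.1, -148.1, 81.4]
force: [-0.2, 0.3, -2.4]
grip_force: 40.0
```

```bash
python3 -m pendant '[{"claw":-1,"offset":[0,0,0.2],"delta_rot":[0,0,0]},{"claw":-1,"offset":[0,0,0.4],"delta_rot":[0,0,0]},{"claw":-1,"offset":[0,0,0.4],"delta_rot":[0,0,0]}]' | grep -E "pos|force"
python3 -m pendant '[{"claw":-1,"offset":[0,0,0.15],"delta_rot":[0,0,0]},{"claw":-1,"offset":[0,0,0.15],"delta_rot":[0,0,0]}]' | grep -E "pos|force"
```

```text
tcp_pos: [399.6, -147.8, 76.6]
force: [-0.0, -0.7, -1.8]
grip_force: 40.0
tcp_pos: [400.1, -148.0, 76.1]
force: [-1.2, 2.2, 4.3]
grip_force: 40.0
```

Touching the floor. Release, rise, and take a look.

```bash
python3 -m pendant '[{"claw":0.2,"offset":[0,0,0],"delta_rot":[0,0,0]},{"claw":0.2,"offset":[0,0,0],"delta_rot":[0,0,0]},{"claw":0.2,"offset":[0,0,0],"delta_rot":[0,0,0]},{"claw":0.2,"offset":[0,0,0],"delta_rot":[0,0,0]},{"claw":0.2,"offset":[0,0,0],"delta_rot":[0,0,0]}]' | grep -E "force|open"
python3 -m pendant '[{"claw":0.2,"offset":[0,0,-2],"delta_rot":[0,0,0]},{"claw":0.2,"offset":[0,0,-6],"delta_rot":[0,0,0]},{"claw":0.2,"offset":[0,0,-10],"delta_rot":[0,0,0]},{"claw":0.2,"offset":[0,0,-13],"delta_rot":[0,0,0]},{"claw":0.2,"offset":[0,0,-13],"delta_rot":[0,0,0]}]' >/dev/null
python3 -m pendant '[{"claw":0.2,"offset":[-0.7,3.5,0],"delta_rot":[0,0,0]},{"claw":0.2,"offset":[-1.4,7,0],"delta_rot":[0,0,0]},{"claw":0.2,"offset":[-2.1,10.5,0],"delta_rot":[0,0,0]},{"claw":0.2,"offset":[-2.8,14,0],"delta_rot":[0,0,0]},{"claw":0.2,"offset":[-3.5,18,0],"delta_rot":[0,0,0]}]'| grep -E "pos|open"
python3 -c "
from h import *
im=snap('scene','s2'); cv2.imwrite('pics/s2c.png',cv2.resize(im[150:350,220:480],None,fx=3,fy=3))
to(482,169.5,205,175)"
```

```text
force: [-0.3, 0.2, 0.3]
opening: 49.4
grip_force: 0.0
tcp_pos: [434.6, 33.4, 204.8]
opening: 56.6
tcp [434.7  39.8 204.8] yaw -179.6 open 56.5 -> off cm [-4.81 12.94  0.03] rz 0.094
```

View pics/s2c.png

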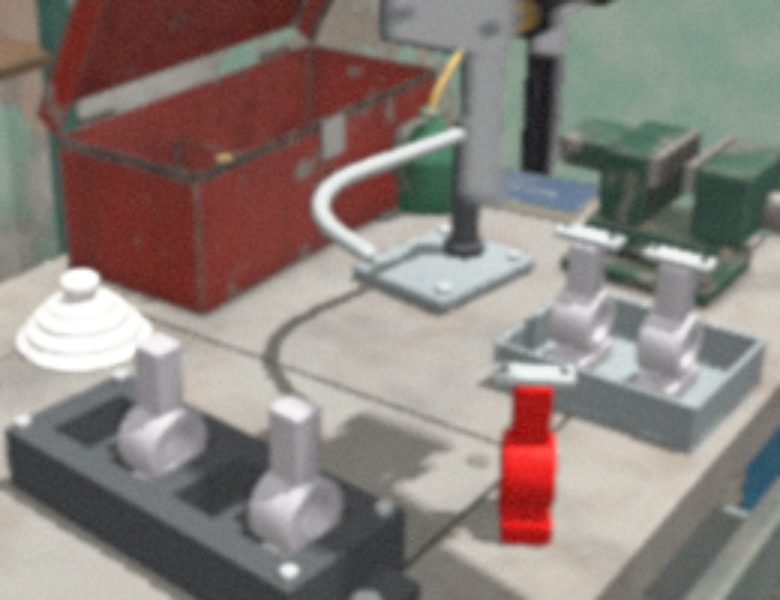

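Both rejects stand in the tray, at crop positions (585,300) and (670,310), and both good brackets are still in the die. Now I'll fetch the near good bracket.

```bash
python3 -m pendant '[{"claw":0.2,"offset":[-1.2,3.2,0],"delta_rot":[0,0,0.094]},{"claw":0.2,"offset":[-2.4,6.4,0],"delta_rot":[0,0,0.094]},{"claw":0.2,"offset":[-3.6,9.6,0],"delta_rot":[0,0,0.094]},{"claw":0.2,"offset":[-4.6,12.3,0],"delta_rot":[0,0,0.094]},{"claw":0.2,"offset":[-4.6,12.5,0],"delta_rot":[0,0,0.094]}]'>/dev/null
python3 -m pendant '[{"claw":0.2,"offset":[0,0,0],"delta_rot":[0,0,0]},{"claw":0.2,"offset":[0,0,0],"delta_rot":[0,0,0]},{"claw":0.2,"offset":[0,0,0],"delta_rot":[0,0,0]}]'>/dev/null
python3 -c "
from h import *
to(482,169.5,80,175)"
```

```text
tcp [480.4 156.1 205. ] yaw 174.6 open 56.4 -> off cm [-0.04  1.35 12.5 ] rz -0.008
```

```bash
python3 -m pendant '[{"claw":0.2,"offset":[0,1.3,2],"delta_rot":[0,0,0]},{"claw":0.2,"offset":[0,1.3,5],"delta_rot":[0,0,0]},{"claw":0.2,"offset":[0,1.3,8],"delta_rot":[0,0,0]},{"claw":0.2,"offset":[0,1.3,11],"delta_rot":[0,0,0]},{"claw":0.2,"offset":[0,1.3,12.3],"delta_rot":[0,0,0]}]' | grep -E "pos|force|open"
python3 -m pendant '[{"claw":-1,"offset":[0,0,0],"delta_rot":[0,0,0]},{"claw":-1,"offset":[0,0,0],"delta_rot":[0,0,0]},{"claw":-1,"offset":[0,0,0],"delta_rot":[0,0,0]},{"claw":-1,"offset":[0,0,0],"delta_rot":[0,0,0]},{"claw":-1,"offset":[0,0,0],"delta_rot":[0,0,0]}]' 40 >/dev/null
python3 -m pendant '[{"claw":-1,"offset":[0,0,0],"delta_rot":[0,0,0]},{"claw":-1,"offset":[0,0,0],"delta_rot":[0,0,0]},{"claw":-1,"offset":[0,0,0],"delta_rot":[0,0,0]},{"claw":-1,"offset":[0,0,0],"delta_rot":[0,0,0]},{"claw":-1,"offset":[0,0,0],"delta_rot":[0,0,0]}]'
python3 -m pendant '[{"claw":-1,"offset":[0,0,-1.5],"delta_rot":[0,0,0]},{"claw":-1,"offset":[0,0,-3],"delta_rot":[0,0,0]},{"claw":-1,"offset":[0,0,-4.5],"delta_rot":[0,0,0]},{"claw":-1,"offset":[0,0,-6],"delta_rot":[0,0,0]},{"claw":-1,"offset":[0,0,-7],"delta_rot":[0,0,0]}]' | grep -E "pos|force|open"
python3 -m pendant '[{"claw":-1,"offset":[0,0,0],"delta_rot":[0,0,0]},{"claw":-1,"offset":[0,0,0],"delta_rot":[0,0,0]},{"claw":-1,"offset":[0,0,0],"delta_rot":[0,0,0]}]' >/dev/null
python3 -c "
from h import *
p,y=rodpt(325); print(p); to(p[0]+1,p[1]+1,151,y)"
```

```text
tcp_pos: [479.2, 168.4, 78.6]
force: [-0.4, -0.3, -0.8]
opening: 56.3
grip_force: 0.0
t: 17.77
tcp_pos: [482.8, 170.0, 83.5]
eef_rot: [[-0.996, 0.093, 0.002], [0.093, 0.996, -0.0], [-0.002, 0.0, -1.0]]
force: [-0.3, -1.1, 6.2]
opening: 19.8
grip_force: 40.0
tcp_pos: [481.7, 170.1, 152.9]
force: [1.0, 0.4, -3.0]
opening: 19.8
grip_force: 40.0
[524.11427286   7.20188383]
tcp [481.1 169.9 151.1] yaw 174.6 open 19.5 -> off cm [ -5.9  -15.69   0.  ] rz 0.32
```

```bash
python3 -m pendant '[{"claw":-1,"offset":[-1.2,-3.3,-0.2],"delta_rot":[0,0,0]},{"claw":-1,"offset":[-2.4,-6.5,-0.2],"delta_rot":[0,0,0.1]},{"claw":-1,"offset":[-3.7,-9.8,-0.2],"delta_rot":[0,0,0.2]},{"claw":-1,"offset":[-5,-13.1,-0.2],"delta_rot":[0,0,0.3]},{"claw":-1,"offset":[-5.9,-15.7,-0.2],"delta_rot":[0,0,0.32]}]'>/dev/null
python3 -m pendant '[{"claw":-1,"offset":[0,0,0],"delta_rot":[0,0,0]},{"claw":-1,"offset":[0,0,0],"delta_rot":[0,0,0]},{"claw":-1,"offset":[0,0,0],"delta_rot":[0,0,0]},{"claw":-1,"offset":[0,0,0],"delta_rot":[0,0,0]}]'>/dev/null
python3 -c "
from h import *
p,y=rodpt(325); to(p[0]+1,p[1]+1,153,y)
im=snap('scene','s3'); cv2.imwrite('pics/s3c.png',cv2.resize(im[120:320,220:440],None,fx=3,fy=3))
for c in('top','scene'):
    if c=='top': snap(c,'t3')
    print([(np.round(m['point']).tolist(),round(m['score'],2)) for q in ('bracket_a_bore','rod_tip','scrap_tray') for m in mark_of(c,q)])"
```

```text
tcp [525.3   9.2 153.6] yaw 156.4 open 19.8 -> off cm [-0.02 -0.1   0.06] rz 0.001
[([428.0, -149.0, 4.0], 0.79), ([467.0, -148.0, 0.0], 0.46)]
[([526.0, 7.0, 120.0], 0.9), ([554.0, -7.0, 120.0], 0.96), ([430.0, -154.0, 1.0], 0.72), ([399.0, -148.0, 41.0], 0.28)]
```

View pics/s3c.png

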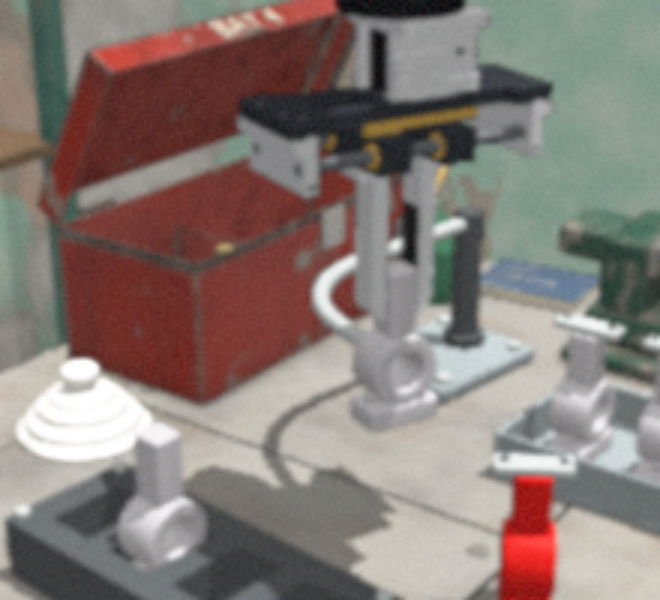

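```bash
python3 -m pendant '[{"claw":-1,"offset":[-1,0,0],"delta_rot":[0,0,0]},{"claw":-1,"offset":[-2,0,0],"delta_rot":[0,0,0]},{"claw":-1,"offset":[-3,0,0],"delta_rot":[0,0,0]},{"claw":-1,"offset":[-4,0,0],"delta_rot":[0,0,0]},{"claw":-1,"offset":[-5,0,0],"delta_rot":[0,0,0]}]'|grep -E "pos|force"
python3 -m pendant '[{"claw":-1,"offset":[-1,0,0],"delta_rot":[0,0,0]},{"claw":-1,"offset":[-1.7,0,0],"delta_rot":[0,0,0]},{"claw":-1,"offset":[-1.7,0,0],"delta_rot":[0,0,0]},{"claw":-1,"offset":[-1.7,0,0],"delta_rot":[0,0,0]}]'|grep -E "pos|force"
python3 -c "
from h import *
p,y=rodpt(257.9); to(p[0]+1,p[1]+1,153,y)"
```

```text
tcp_pos: [573.1, -12.6, 154.4]
force: [0.6, -0.0, -3.2]
grip_force: 40.0
tcp_pos: [587.5, -18.9, 154.2]
force: [0.3, -0.4, -2.7]
grip_force: 40.0
tcp [587.5 -18.9 154.2] yaw 156.3 open 19.8 -> off cm [ 0.09 -0.03  0.12] rz -0.0
```

Threaded, with only the bracket's own weight on the sensor. Now back round the bend.

```bash
python3 -m pendant '[{"claw":-1,"offset":[-1.09,-0.06,0],"delta_rot":[0,0,0.109]},{"claw":-1,"offset":[-2.16,-0.24,0],"delta_rot":[0,0,0.218]},{"claw":-1,"offset":[-3.21,-0.53,0],"delta_rot":[0,0,0.327]},{"claw":-1,"offset":[-4.23,-0.94,0],"delta_rot":[0,0,0.436]},{"claw":-1,"offset":[-5.19,-1.45,0],"delta_rot":[0,0,0.545]}]'|grep -E "pos|force"
python3 -m pendant '[{"claw":-1,"offset":[-1.09,-0.06,0],"delta_rot":[0,0,0.109]},{"claw":-1,"offset":[-2.16,-0.24,0],"delta_rot":[0,0,0.218]},{"claw":-1,"offset":[-3.21,-0.53,0],"delta_rot":[0,0,0.327]},{"claw":-1,"offset":[-4.23,-0.94,0],"delta_rot":[0,0,0.436]},{"claw":-1,"offset":[-5.19,-1.45,0],"delta_rot":[0,0,0.545]}]'|grep -E "pos|force"
python3 -m pendant '[{"claw":-1,"offset":[-1.09,-0.06,0],"delta_rot":[0,0,0.109]},{"claw":-1,"offset":[-2.16,-0.24,0],"delta_rot":[0,0,0.218]},{"claw":-1,"offset":[-2.16,-0.24,0],"delta_rot":[0,0,0.218]},{"claw":-1,"offset":[-2.16,-0.24,0],"delta_rot":[0,0,0.218]}]'|grep -E "pos|force"
python3 -c "
from h import *
p,y=rodpt(36); to(p[0]+1,p[1],146,y)"
```

```text
tcp_pos: [629.0, -52.7, 154.4]
force: [-0.5, -0.1, -3.3]
grip_force: 40.0
tcp_pos: [646.8, -103.8, 154.3]
force: [0.4, 0.7, -2.4]
grip_force: 40.0
tcp_pos: [645.7, -125.3, 154.3]
force: [0.1, 0.4, -4.3]
grip_force: 40.0
tcp [ 645.7 -125.3  154.3] yaw 81.5 open 19.8 -> off cm [-9.22 -0.06  0.83] rz 0.003
```

```bash
python3 -m pendant '[{"claw":-1,"offset":[-2,0,0],"delta_rot":[0,0,0]},{"claw":-1,"offset":[-4,0,0],"delta_rot":[0,0,0]},{"claw":-1,"offset":[-6,0,0],"delta_rot":[0,0,0]},{"claw":-1,"offset":[-8,0,0],"delta_rot":[0,0,0]},{"claw":-1,"offset":[-9.1,0,0],"delta_rot":[0,0,0]}]'|grep -E "pos|force"
python3 -m pendant '[{"claw":-1,"offset":[0,0,0.2],"delta_rot":[0,0,0]},{"claw":-1,"offset":[0,0,0.4],"delta_rot":[0,0,0]},{"claw":-1,"offset":[0,0,0.6],"delta_rot":[0,0,0]},{"claw":-1,"offset":[0,0,0.6],"delta_rot":[0,0,0]}]'|grep -E "pos|force"
python3 -m pendant '[{"claw":-1,"offset":[0,0,0.1],"delta_rot":[0,0,0]},{"claw":-1,"offset":[0,0,0.1],"delta_rot":[0,0,0]}]'|grep -E "pos|force"
python3 -c "
from h import *
p,y=rodpt(36); to(p[0]+1,p[1],146,y)"
```

```text
tcp_pos: [632.0, -216.3, 154.5]
force: [0.3, -0.3, -3.0]
grip_force: 40.0
tcp_pos: [632.2, -213.8, 147.6]
force: [-0.4, 0.7, -3.5]
grip_force: 40.0
tcp_pos: [632.4, -214.5, 147.2]
force: [0.6, 0.6, -3.6]
grip_force: 40.0
tcp [ 632.4 -214.5  147.2] yaw 81.4 open 19.6 -> off cm [-0.2  -0.07  0.12] rz 0.002
```

```bash
python3 -m pendant '[{"claw":-1,"offset":[0,0,0.1],"delta_rot":[0,0,0]},{"claw":-1,"offset":[0,0,0.15],"delta_rot":[0,0,0]},{"claw":-1,"offset":[0,0,0.15],"delta_rot":[0,0,0]}]'|grep -E "pos|force"
python3 -m pendant '[{"claw":0.2,"offset":[0,0,0],"delta_rot":[0,0,0]},{"claw":0.2,"offset":[0,0,0],"delta_rot":[0,0,0]},{"claw":0.2,"offset":[0,0,0],"delta_rot":[0,0,0]},{"claw":0.2,"offset":[0,0,0],"delta_rot":[0,0,0]},{"claw":0.2,"offset":[0,0,0],"delta_rot":[0,0,0]}]' | grep -E "force|open"
python3 -m pendant '[{"claw":0.2,"offset":[0,0,-2],"delta_rot":[0,0,0]},{"claw":0.2,"offset":[0,0,-5],"delta_rot":[0,0,0]},{"claw":0.2,"offset":[0,0,-8],"delta_rot":[0,0,0]},{"claw":0.2,"offset":[0,0,-8],"delta_rot":[0,0,0]}]' |grep -E "pos|force"
python3 -c "
from h import *
to(588,159,215,175)
im=snap('scene','s4'); cv2.imwrite('pics/s4c.png',cv2.resize(im[120:320,270:470],None,fx=3,fy=3))"
```

```text
tcp_pos: [632.7, -215.1, 146.5]
force: [-0.3, 1.5, -0.4]
grip_force: 40.0
force: [-0.9, -0.6, -0.4]
opening: 49.9
grip_force: 0.0
tcp_pos: [635.5, -217.0, 233.9]
force: [-0.2, 0.4, 1.3]
grip_force: 0.0
tcp [ 635.5 -217.   233.9] yaw 81.3 open 56.6 -> off cm [ 36.47 -10.37   1.63] rz -1.635
```

View pics/s4c.png

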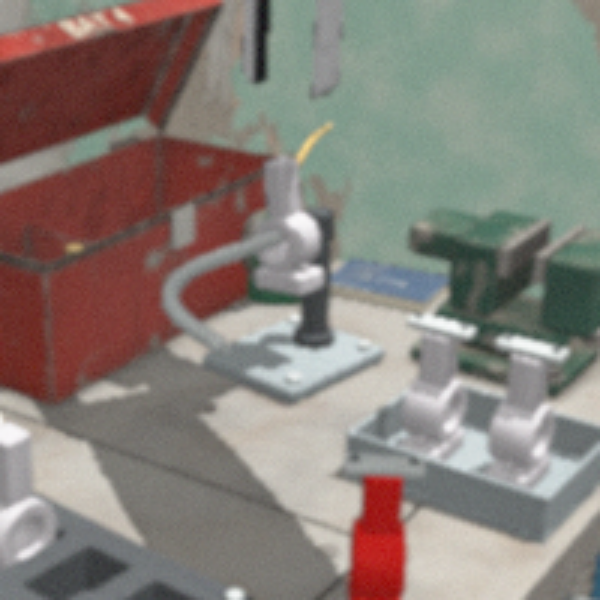

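The first good bracket hangs lug up at the post, at crop position (288,225). Next is the second one.

```bash
python3 -m pendant '[{"claw":0.2,"offset":[3,-0.9,0],"delta_rot":[0,0,0]},{"claw":0.2,"offset":[7,-2,0],"delta_rot":[0,0,0]},{"claw":0.2,"offset":[11,-3.1,0],"delta_rot":[0,0,0]},{"claw":0.2,"offset":[15,-4.3,0],"delta_rot":[0,0,0]},{"claw":0.2,"offset":[18.25,-5.2,0],"delta_rot":[0,0,0]}]'>/dev/null
python3 -m pendant '[{"claw":0.2,"offset":[4,-1.1,0],"delta_rot":[0,0,0]},{"claw":0.2,"offset":[8,-2.2,0],"delta_rot":[0,0,0]},{"claw":0.2,"offset":[12,-3.4,0],"delta_rot":[0,0,0]},{"claw":0.2,"offset":[15,-4.3,0],"delta_rot":[0,0,0]},{"claw":0.2,"offset":[18.25,-5.2,0],"delta_rot":[0,0,0]}]'>/dev/null
python3 -m pendant '[{"claw":0.2,"offset":[0,0,0],"delta_rot":[0,0,-0.12]},{"claw":0.2,"offset":[0,0,0],"delta_rot":[0,0,-0.24]},{"claw":0.2,"offset":[0,0,0],"delta_rot":[0,0,-0.36]},{"claw":0.2,"offset":[0,0,0],"delta_rot":[0,0,-0.48]},{"claw":0.2,"offset":[0,0,0],"delta_rot":[0,0,-0.6]}]'>/dev/null
python3 -m pendant '[{"claw":0.2,"offset":[0,0,0],"delta_rot":[0,0,-0.12]},{"claw":0.2,"offset":[0,0,0],"delta_rot":[0,0,-0.24]},{"claw":0.2,"offset":[0,0,0],"delta_rot":[0,0,-0.36]},{"claw":0.2,"offset":[0,0,0],"delta_rot":[0,0,-0.48]},{"claw":0.2,"offset":[0,0,0],"delta_rot":[0,0,-0.6]}]'>/dev/null
python3 -m pendant '[{"claw":0.2,"offset":[0,0,0],"delta_rot":[0,0,-0.12]},{"claw":0.2,"offset":[0,0,0],"delta_rot":[0,0,-0.24]},{"claw":0.2,"offset":[0,0,0],"delta_rot":[0,0,-0.36]},{"claw":0.2,"offset":[0,0,0],"delta_rot":[0,0,-0.435]},{"claw":0.2,"offset":[0,0,0],"delta_rot":[0,0,-0.435]}]'>/dev/null
python3 -m pendant '[{"claw":0.2,"offset":[0,0,0],"delta_rot":[0,0,0]},{"claw":0.2,"offset":[0,0,0],"delta_rot":[0,0,0]}]'>/dev/null
python3 -c "
from h import *
to(588,159,82,175)"
```

```text
tcp [584.2 161.  225.2] yaw 174.9 open 56.3 -> off cm [-0.42 -0.17 14.32] rz -0.001
```

```bash
python3 -m pendant '[{"claw":0.2,"offset":[-0.4,-0.2,3],"delta_rot":[0,0,0]},{"claw":0.2,"offset":[-0.4,-0.2,6.5],"delta_rot":[0,0,0]},{"claw":0.2,"offset":[-0.4,-0.2,10],"delta_rot":[0,0,0]},{"claw":0.2,"offset":[-0.4,-0.2,13],"delta_rot":[0,0,0]},{"claw":0.2,"offset":[-0.4,-0.2,14.3],"delta_rot":[0,0,0]}]' | grep -E "pos|force|open"
python3 -m pendant '[{"claw":-1,"offset":[0,0,0],"delta_rot":[0,0,0]},{"claw":-1,"offset":[0,0,0],"delta_rot":[0,0,0]},{"claw":-1,"offset":[0,0,0],"delta_rot":[0,0,0]},{"claw":-1,"offset":[0,0,0],"delta_rot":[0,0,0]},{"claw":-1,"offset":[0,0,0],"delta_rot":[0,0,0]}]' 40 >/dev/null
python3 -m pendant '[{"claw":-1,"offset":[0,0,0],"delta_rot":[0,0,0]},{"claw":-1,"offset":[0,0,0],"delta_rot":[0,0,0]},{"claw":-1,"offset":[0,0,0],"delta_rot":[0,0,0]},{"claw":-1,"offset":[0,0,0],"delta_rot":[0,0,0]},{"claw":-1,"offset":[0,0,0],"delta_rot":[0,0,0]}]'
python3 -m pendant '[{"claw":-1,"offset":[0,0,-1.5],"delta_rot":[0,0,0]},{"claw":-1,"offset":[0,0,-3],"delta_rot":[0,0,0]},{"claw":-1,"offset":[0,0,-4.5],"delta_rot":[0,0,0]},{"claw":-1,"offset":[0,0,-6],"delta_rot":[0,0,0]},{"claw":-1,"offset":[0,0,-7],"delta_rot":[0,0,0]}]' | grep -E "pos|force|open"
python3 -m pendant '[{"claw":-1,"offset":[0,0,0],"delta_rot":[0,0,0]},{"claw":-1,"offset":[0,0,0],"delta_rot":[0,0,0]},{"claw":-1,"offset":[0,0,0],"delta_rot":[0,0,0]}]' >/dev/null
python3 -c "
from h import *
to(500,120,153,175)
p,y=rodpt(325); print(p); to(p[0]+1,p[1]+1,153,y)"
```

```text
tcp_pos: [585.1, 158.4, 78.0]
force: [-0.0, 0.6, -0.2]
opening: 56.6
grip_force: 0.0
t: 26.97
tcp_pos: [589.3, 159.0, 84.5]
eef_rot: [[-0.996, 0.087, 0.002], [0.087, 0.996, 0.0], [-0.002, 0.0, -1.0]]
force: [-1.5, 1.1, 6.3]
opening: 20.1
grip_force: 40.0
tcp_pos: [588.2, 158.7, 153.6]
force: [0.6, -0.2, -2.1]
opening: 19.6
grip_force: 40.0
tcp [587.4 158.6 151.5] yaw 175.0 open 19.8 -> off cm [ 8.37 -4.61 -0.13] rz 0.0
[524.11427286   7.20188383]
tcp [587.4 158.6 151.5] yaw 175.0 open 19.8 -> off cm [  4.9  -15.53  -0.13] rz 0.327
```

```bash
python3 -m pendant '[{"claw":-1,"offset":[2.1,-1.2,-0.2],"delta_rot":[0,0,0]},{"claw":-1,"offset":[4.2,-2.4,-0.2],"delta_rot":[0,0,0]},{"claw":-1,"offset":[6.5,-3.6,-0.2],"delta_rot":[0,0,0]},{"claw":-1,"offset":[8.4,-4.6,-0.2],"delta_rot":[0,0,0]}]'>/dev/null
python3 -m pendant '[{"claw":-1,"offset":[-0.7,-2.2,0],"delta_rot":[0,0,0.1]},{"claw":-1,"offset":[-1.4,-4.4,0],"delta_rot":[0,0,0.2]},{"claw":-1,"offset":[-2.1,-6.6,0],"delta_rot":[0,0,0.327]},{"claw":-1,"offset":[-2.8,-8.8,0],"delta_rot":[0,0,0.327]},{"claw":-1,"offset":[-3.5,-10.9,0],"delta_rot":[0,0,0.327]}]'>/dev/null
python3 -m pendant '[{"claw":-1,"offset":[0,0,0],"delta_rot":[0,0,0]},{"claw":-1,"offset":[0,0,0],"delta_rot":[0,0,0]},{"claw":-1,"offset":[0,0,0],"delta_rot":[0,0,0]},{"claw":-1,"offset":[0,0,0],"delta_rot":[0,0,0]}]'|grep -E "pos|force"
python3 -c "
from h import *
p,y=rodpt(325); to(p[0]+1,p[1]+1,153.5,y)
snap('scene','s5')
print([(np.round(m['point']).tolist(),round(m['score'],2)) for q in ('bracket_a_bore','rod_tip','scrap_tray') for m in mark_of('scene',q)])"
```

```text
tcp_pos: [525.4, 9.4, 154.3]
force: [0.2, 0.4, -2.5]
grip_force: 40.0
tcp [525.4   9.4 154.3] yaw 156.3 open 20.0 -> off cm [-0.02 -0.13  0.08] rz 0.001
[([634.0, -212.0, 110.0], 0.86), ([557.0, -4.0, 118.0], 0.8), ([462.0, -149.0, 45.0], 0.69), ([431.0, -152.0, -1.0], 0.74), ([527.0, 12.0, 116.0], 0.32)]
```

```bash
python3 -m pendant '[{"claw":-1,"offset":[-1,-0.1,0],"delta_rot":[0,0,0]},{"claw":-1,"offset":[-2,-0.1,0],"delta_rot":[0,0,0]},{"claw":-1,"offset":[-3,-0.1,0],"delta_rot":[0,0,0]},{"claw":-1,"offset":[-4,-0.1,0],"delta_rot":[0,0,0]},{"claw":-1,"offset":[-5,-0.1,0],"delta_rot":[0,0,0]}]'|grep -E "pos|force"
python3 -m pendant '[{"claw":-1,"offset":[-1,0,0],"delta_rot":[0,0,0]},{"claw":-1,"offset":[-1.7,0,0],"delta_rot":[0,0,0]},{"claw":-1,"offset":[-1.7,0,0],"delta_rot":[0,0,0]},{"claw":-1,"offset":[-1.7,0,0],"delta_rot":[0,0,0]}]'|grep -E "pos|force"
python3 -c "
from h import *
p,y=rodpt(257.9); to(p[0]+1,p[1]+1,153.5,y)"
```

```text
tcp_pos: [572.7, -13.1, 154.9]
force: [1.1, -0.5, -2.8]
grip_force: 40.0
tcp_pos: [587.1, -19.4, 154.7]
force: [-0.4, -0.2, -2.7]
grip_force: 40.0
tcp [587.1 -19.4 154.7] yaw 156.3 open 19.7 -> off cm [0.08 0.04 0.12] rz -0.0
```

```bash
python3 -m pendant '[{"claw":-1,"offset":[-1.09,-0.06,0],"delta_rot":[0,0,0.109]},{"claw":-1,"offset":[-2.16,-0.24,0],"delta_rot":[0,0,0.218]},{"claw":-1,"offset":[-3.21,-0.53,0],"delta_rot":[0,0,0.327]},{"claw":-1,"offset":[-4.23,-0.94,0],"delta_rot":[0,0,0.436]},{"claw":-1,"offset":[-5.19,-1.45,0],"delta_rot":[0,0,0.545]}]'|grep -E "pos|force"
python3 -m pendant '[{"claw":-1,"offset":[-1.09,-0.06,0],"delta_rot":[0,0,0.109]},{"claw":-1,"offset":[-2.16,-0.24,0],"delta_rot":[0,0,0.218]},{"claw":-1,"offset":[-3.21,-0.53,0],"delta_rot":[0,0,0.327]},{"claw":-1,"offset":[-4.23,-0.94,0],"delta_rot":[0,0,0.436]},{"claw":-1,"offset":[-5.19,-1.45,0],"delta_rot":[0,0,0.545]}]'|grep -E "pos|force"
python3 -m pendant '[{"claw":-1,"offset":[-1.09,-0.06,0],"delta_rot":[0,0,0.109]},{"claw":-1,"offset":[-2.16,-0.24,0],"delta_rot":[0,0,0.218]},{"claw":-1,"offset":[-2.16,-0.24,0],"delta_rot":[0,0,0.218]},{"claw":-1,"offset":[-2.16,-0.24,0],"delta_rot":[0,0,0.218]}]'|grep -E "pos|force"
python3 -m pendant '[{"claw":-1,"offset":[-1.5,0,0],"delta_rot":[0,0,0]},{"claw":-1,"offset":[-3,0,0],"delta_rot":[0,0,0]},{"claw":-1,"offset":[-4.5,0,0],"delta_rot":[0,0,0]},{"claw":-1,"offset":[-5.4,0,0],"delta_rot":[0,0,0]},{"claw":-1,"offset":[-5.4,0,0],"delta_rot":[0,0,0]}]'|grep -E "pos|force"
python3 -m pendant '[{"claw":-1,"offset":[0,0,0.2],"delta_rot":[0,0,0]},{"claw":-1,"offset":[0,0,0.4],"delta_rot":[0,0,0]},{"claw":-1,"offset":[0,0,0.6],"delta_rot":[0,0,0]},{"claw":-1,"offset":[0,0,0.65],"delta_rot":[0,0,0]}]'|grep -E "pos|force"
python3 -m pendant '[{"claw":-1,"offset":[0,0,0.1],"delta_rot":[0,0,0]},{"claw":-1,"offset":[0,0,0.1],"delta_rot":[0,0,0]}]'|grep -E "pos|force"
python3 -c "
from h import *
p,y=rodpt(72); to(p[0]+1,p[1],146.5,y)"
```

```text
tcp_pos: [628.6, -53.2, 154.9]
force: [-0.9, -0.3, -3.2]
grip_force: 40.0
tcp_pos: [646.4, -104.3, 154.8]
force: [0.9, 0.4, -2.4]
grip_force: 40.0
tcp_pos: [645.3, -125.8, 154.8]
force: [0.5, -0.4, -3.7]
grip_force: 40.0
tcp_pos: [637.2, -182.0, 155.0]
force: [-0.1, -0.1, -3.0]
grip_force: 40.0
tcp_pos: [637.3, -178.6, 147.7]
force: [0.4, 0.8, -2.8]
grip_force: 40.0
tcp_pos: [637.7, -178.9, 147.5]
force: [0.2, 0.1, -3.7]
grip_force: 40.0
tcp [ 637.7 -178.9  147.5] yaw 81.4 open 19.9 -> off cm [-0.2  -0.05  0.1 ] rz 0.001
```

```bash
python3 -m pendant '[{"claw":-1,"offset":[0,0,0.1],"delta_rot":[0,0,0]},{"claw":-1,"offset":[0,0,0.15],"delta_rot":[0,0,0]},{"claw":-1,"offset":[0,0,0.15],"delta_rot":[0,0,0]}]'|grep -E "pos|force"
python3 -m pendant '[{"claw":0.2,"offset":[0,0,0],"delta_rot":[0,0,0]},{"claw":0.2,"offset":[0,0,0],"delta_rot":[0,0,0]},{"claw":0.2,"offset":[0,0,0],"delta_rot":[0,0,0]},{"claw":0.2,"offset":[0,0,0],"delta_rot":[0,0,0]},{"claw":0.2,"offset":[0,0,0],"delta_rot":[0,0,0]}]' | grep -E "force|open"
python3 -m pendant '[{"claw":0.2,"offset":[0,0,-2],"delta_rot":[0,0,0]},{"claw":0.2,"offset":[0,0,-5],"delta_rot":[0,0,0]},{"claw":0.2,"offset":[0,0,-9],"delta_rot":[0,0,0]},{"claw":0.2,"offset":[0,0,-12],"delta_rot":[0,0,0]},{"claw":0.2,"offset":[0,0,-12],"delta_rot":[0,0,0]}]' |grep -E "pos|force"
python3 -m pendant '[{"claw":0.2,"offset":[0,0,0],"delta_rot":[0,0,0]},{"claw":0.2,"offset":[0,0,0],"delta_rot":[0,0,0]},{"claw":0.2,"offset":[0,0,0],"delta_rot":[0,0,0]},{"claw":0.2,"offset":[0,0,0],"delta_rot":[0,0,0]}]' |grep -E "pos|force"
python3 -c "
from h import *
im=snap('scene','s6'); cv2.imwrite('pics/s6c.png',cv2.resize(im[120:320,220:480],None,fx=3,fy=3))
print([(np.round(m['point']).tolist(),round(m['score'],2)) for q in ('bracket_a_bore','reject_die_bore','scrap_tray') for m in mark_of('scene',q)])"
```

```text
tcp_pos: [637.8, -179.1, 147.4]
force: [-3.0, 2.3, 5.2]
grip_force: 40.0
force: [-0.1, -0.3, 0.0]
opening: 49.5
grip_force: 0.0
tcp_pos: [640.8, -180.8, 275.0]
force: [0.1, 0.3, 1.0]
grip_force: 0.0
tcp_pos: [636.7, -179.0, 263.6]
force: [0.7, 0.4, 0.0]
grip_force: 0.0
[([632.0, -215.0, 111.0], 0.78), ([397.0, -147.0, 40.0], 0.57), ([464.0, -150.0, 43.0], 0.39), ([430.0, -153.0, -3.0], 0.67)]
```

View pics/s6c.png

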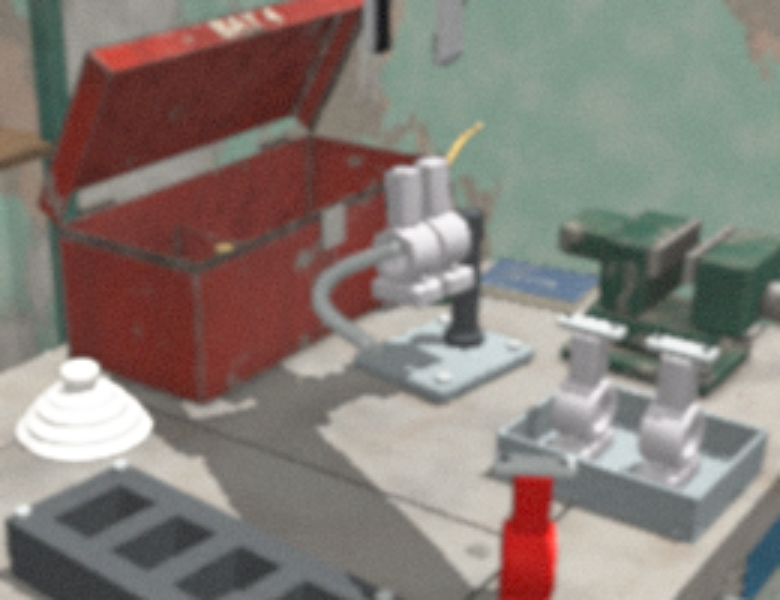

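Both good brackets hang lug up on the straight run at crop positions (405,235) and (440,225). The die is empty and both rejects stand in the tray at (585,400) and (670,420), so I'm handing in.

```bash
python3 -c "
from rig import close_job
print(close_job())"
```

```text
the job is handed in; nothing more can be done
None
```

The job is handed in: both rejects stand in the scrap tray, both good brackets (only two were present) hang lug up on the straight run at the post, and the kettle lid and grease tin were not touched; no verdict came back.

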